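# Press an idler arm's bush home with the bench locking pliers

### The job

The brass bush in the idler arm still stands proud; press it home with the locking pliers bolted to the bench: lay the arm on the steel bed and push it gently back under the raised jaw until its bushed eye comes up firmly against both locating pins, then squeeze the blue handle down over centre until the pliers stay locked by themselves, and take your hand off. Then flick the red release lever so that the jaw springs open, and leave the arm there against the pins with its bush flush. Never push on the pliers, or the arm against the pins, with more than about 30 N, and leave the screwdriver, jar, cutter and tape alone.

Things in the scene. Friction and masses are not known exactly. Their poses are not given: they have to be found in the camera images.
- locking_pliers: Locking pliers on a grey base plate (64 x 262 x 10 mm, local y -156 to +106) bolted to the bench. Origin: underside of the plate, below the jaw's pivot; local +y points from the handle to the jaws, z up. Fixed jaw: a flat steel bed, 42 mm wide, y +16 to +100 mm, top at z = 24 mm. A return spring holds handle and moving jaw open; the jaw comes down as the handle is pressed.
- pad_face (a point): Underside of the orange tip (19 mm across) on the moving jaw's spindle, over local y = +42 mm of the pliers. Open: its lowest edge is 55 mm above the bench, the jaw reaches to y = +52 mm and up to 97 mm above the bench. It yields 1 to 2 mm under load.
- nest (a point): The point on the bed's top (local 0, +42, +24 mm of the pliers) where the centre of the arm's eye lies when it touches both locating pins; the middle of the closed jaw's tip comes down here.
- locating_pins: Two dark steel dowel pins, diameter 8 mm, standing 11 mm above the bed at local x = -16.5 and +16.5 mm, y = +32.5 mm of the pliers, so that the round eye nests between them. The body's origin is that of the pliers.
- idler_arm: Loose aluminium arm, 220 g, 16 mm high, lying flat. Origin: underside, centre of its eye (30 mm diameter). A straight web (12 mm wide, 14 mm high, y = 11 to 73 mm) leads along local +y to a round boss (20 mm diameter, centre y = 78, end y = 88 mm). On the bed its +y points along the pliers' +y, web and boss away from the pins; its exact direction does not matter.
- bush (a joint): How far the brass flanged bush (22 mm diameter, flange 2 mm thick) stands proud in the eye, in m: 0 = home, its flange flush on the eye (top 18 mm above the arm's underside); 0.0035 to 0.0055 at the start. It is a tight fit: it takes about 20 N to move it, and it stays where it is pushed.
- handle: The moving handle of the pliers with a blue grip 22 mm wide, above the base plate. Its origin is its pivot on the jaw.
- handle_press (a point): Top of the blue grip, where to press, 23 mm from its end: 127 mm above the bench, local y = -92 mm of the pliers when open; 78 mm, y = -98 mm when locked. Pressing down takes 4 N at first, a peak of 10 to 18 N as the tip meets the proud bush (near 110 mm), then less and less; the last 4 mm are past centre: there it goes to its stop by itself and stays.
- release_lever: Red release lever in the fixed handle; its tail sticks out behind the blue handle. Its origin is its pivot.
- release_tab (a point): Top of the red lever's tail (20 mm wide, local y = -147 to -182 mm of the pliers), 52 mm above the bench at rest. Pressed down with 6 to 8 N it lifts the locked handle back over centre within 8 to 14 mm of travel (its stop is at 17 mm); handle and jaw spring open. Let go, it springs back.
- screwdriver: Screwdriver with amber grip, about 190 mm long, lying on the bench in front of the pliers; origin at the middle of its underside. Leave it.
- jar: White jar with a yellow lid, 55 mm across, 70 mm high, behind the pliers; origin at the middle of its underside. Leave it.
- cutter: Red-handled flush cutter, 60 x 110 x 12 mm, behind the pliers; origin at the middle of its underside. Leave it.
- tape: Roll of blue tape, 68 mm across, 18 mm high, left of the jar; origin at the middle of its underside. Leave it.

How it is judged (in metres and radians):
On the way, in this order (a step that is already met when the one before it is completed fails the run):
1. the arm lies on the bed, its eye pushed up against both pins, bush still proud, pliers open (distance between idler_arm and nest below 0.0015 m and contact force between idler_arm and locating_pins above 0.5 N and value of joint bush above 0.002 m and z of handle_press in the frame of locking_pliers above 0.115 m), for 0.1 s.
2. the pliers stand locked by themselves on the seated eye, the bush is pressed home, and the robot has let go of them (distance between idler_arm and nest below 0.0015 m and value of joint bush below 0.0006 m and z of handle_press in the frame of locking_pliers below 0.0795 m and contact force between each of the fingers, the arm and locking_pliers below 0.2 N), for 0.3 s.
At the end, for the whole second after the job is handed in: Pliers open again (handle_press more than 115 mm above the base plate's underside) and at rest; the bush home to within 0.6 mm; the arm at rest on the bed with the centre of its eye within 1.5 mm of the nest (distance between idler_arm and nest below 0.0015 m and value of joint bush below 0.0006 m and z of handle_press in the frame of locking_pliers above 0.115 m and linear speed of each of idler_arm, handle below 0.02 m/s); the robot touches nothing.
It fails at once if the pliers (handle, release lever, jaw or frame) are pushed with more than 30 N (contact force between any of the fingers, the arm and locking_pliers above 30 N).
It fails at once if the arm is driven against the locating pins with more than 30 N (contact force between idler_arm and locating_pins above 30 N).
It fails at once if the screwdriver, jar, red cutter or blue tape is moved by more than 2 cm (distance of any of screwdriver, jar, cutter, tape from where it was at the start of the episode above 0.02 m).
It also fails if it takes over 72 s, if anything falls off the work surface, if the arm or the gripper's body presses on something with over 40 N, if the wrist force passes 120 N, or if a joint passes its speed limit or range.

### The arm

A 6-joint arm with a two-finger parallel gripper is mounted at the origin on a cart in front of the work surface, level with it; the furniture and walls round the work are solid. World frame = base frame: x ahead of the robot, y to its left, z up, the work surface at z = 0. Lengths are in m, angles in degrees, forces in N, time in s.
With the tool pointing down it reaches from about 0.25 to 0.8 m from the base axis. Payload 3.9 kg.
Tool frame: the origin (TCP) lies midway between the tips of the shut fingers; the grasp point (between the pads) lies 19 mm behind it; z points along the fingers, y is the line along which they close (so a half turn about z gives the same grasp; the last joint's range is limited). The gripper opens to 85 mm and grips with 20 to 120 N. Pads are 22 mm wide; open, the fingers measure 114 mm over their backs; the gripper's body (76 mm by 85 mm) begins 54 mm behind the grasp point. The pads swing forward as they close: fully open they stand 13 mm farther back than shut.
Start: joints at [-68.125, 14.897, -7.913, 67.191, 0, 90], TCP at [0.196, -0.487, 0.231] pointing down, gripper open.
Joint ranges: [-159.42, 159.42], [-47.68, 98.78], [-73.54, 78.23], [-108.79, 121.32], [-90, 84.71], [-180, 180]. Speed limits (degrees/s): [147.25, 147.25, 180, 180, 180, 180].

### API

Orientations are given as a 3x3 rotation matrix whose columns are the frame's x, y, z axes.
In Python, from bench import r gives the robot as it stands.
- The arm moves only by the tool move_arm, never from a script. Its argument "series" is text: rows parted by semicolons, each of 5 numbers parted by spaces: the finger opening in mm, from 0 to 85.4, then the shift along the tool's x, y, z in mm, then the turn about the tool's z in degrees. In form: hand x y z spin; .... A call has 1 to 10 rows; each row shifts and turns the commanded pose from where the row before left it, along the tool's axes as they then stand; what a row does not reach is not made up. A row lasts 1/12 s, in which the tool goes at most 41.7 mm and 7.16 degrees, less where a joint would pass 70% of its speed; a pose out of reach is approached as far as the arm can. A call with a gripper value outside its range is refused whole. The fingers move at their own pace and stop on an object; "force" is the grip in N (left out, the last holds). Time passes only in rows, so rows that do not move let the fingers close. It gives the time, the measured TCP pose, the force, the opening and the grip force at its end, in the units of the state.
- r.sense(): the state, without advancing time (a new reading comes with each control period).
- r.get_image(name): name is "scene" or "top"; returns the picture (480x640x3 uint8, red, green, blue); there is no depth.
- r.camera_info(name): a dict with "vertical_fov" (degrees; the focal length in pixels is half the picture's height over the tangent of half this angle, whatever the lens; pixels are square), "cx", "cy" (the principal point, pixels), "k1" (the pictures are not rectified: a ray, as slopes to the right and down, at radius r is drawn at 1 + k1 r^2 times it, then the intrinsics apply), "origin" and "attitude" of the camera in the world. Camera axes: x right, y up, looking along -z (the intrinsics and any distortion apply to the point x, -y, -z); pixel columns grow to the right and rows downward; lengths in m; the calibration is good to about 2 mm. A picture is of the moment at which its call begins. camera_info takes no time and is no camera call.
- r.close_job(): hands the job in; it is judged then, once.
The state is a dict: "time": time; "q": joint angles; "qvel": joint speeds; "effort": joint torques, N m; "tool_pos": TCP position; "tcp_rot": TCP orientation; "wrist_force": force on the tool from outside, world axes, zero at the start; "torque": the same for the moment, N m; "grip_width": opening from 0.0 (shut) to 1.0 (fully open); "gripper_force": force on a finger pad.
Only numpy, scipy, OpenCV 4.12 (cv2) and the standard library are available. Lean on these libraries where they do the work, as an engineer would, in place of code of your own. Each camera call takes 0.05 s, during which the arm holds its last target. There are 200 camera calls.

## Working session

There is one attempt and no reset: what is moved stays moved. The work goes in short steps, Python scripts to look and compute and a tool call to move; the robot and the scene stay as the last step left them, time stands still between calls to the robot, and variables do not carry over. Pictures are saved under pics/ and viewed, at most 10 in all, crops included, and the job is handed in when it is done.

Besides the shell and the picture viewer there is one more tool, called as a command line: name --argument value ..., lists and objects as JSON in quotes. move_arm: Moves the arm, as the interface text tells. Its arguments: {"type":"object","properties":{"series":{"type":"string"},"force":{"type":"number"}},"required":["series"]}

```bash
mkdir -p pics; ls; python3 - <<'E'
from bench import r
import cv2
for n in("scene","top"):
    cv2.imwrite(f"pics/{n}0.png",r.get_image(n)[:,:,::-1]); print(n,r.camera_info(n))
print(r.sense())
E
```

```text
pics
scene {'vertical_fov': 44.5707262141906, 'cx': 335.5696768198572, 'cy': 239.18353658534753, 'k1': -0.047397080261220186, 'origin': array([0.01264171, 0.56177318, 0.9121623 ]), 'attitude': array([[-0.72978619,  0.50461774, -0.46127329],
       [-0.68344094, -0.52079713,  0.51154553],
       [ 0.01790515,  0.68857192,  0.72494698]])}
top {'vertical_fov': 55.85895502299576, 'cx': 315.60304219545577, 'cy': 238.24957943473024, 'k1': -0.06640610081520082, 'origin': array([ 0.47591532, -0.01767246,  0.96777539]), 'attitude': array([[ 0.01547831,  0.99623955, -0.08524775],
       [-0.9998675 ,  0.01585158,  0.00370346],
       [ 0.00504084,  0.08517913,  0.9963529 ]])}
{'time': 0.1, 'q': array([-6.81252193e+01,  1.49304348e+01, -7.98045678e+00,  6.71915580e+01,
       -1.17244225e-03,  9.00006031e+01]), 'qvel': array([ 0.03569348, -0.04789293,  0.12571889, -0.10306365,  0.03674727,
       -0.02479974]), 'effort': array([-6.87884540e-05, -4.06506443e+01,  2.54527849e+01,  1.01053237e-02,
        9.34206014e-06,  7.31402139e-07]), 'tool_pos': array([ 0.19535861, -0.48660616,  0.2305484 ]), 'tcp_rot': array([[ 9.28004246e-01,  3.72568986e-01, -6.85192356e-04],
       [ 3.72569615e-01, -9.28002777e-01,  1.65171731e-03],
       [-2.04817673e-05, -1.78808253e-03, -9.99998401e-01]]), 'wrist_force': array([-0.66361342, -0.30623721, -0.13153721]), 'torque': array([-0.01300869, -0.0381197 , -0.00266198]), 'gripper_force': 0.0, 'grip_width': 0.9992775623293666}
```

View pics/scene0.png

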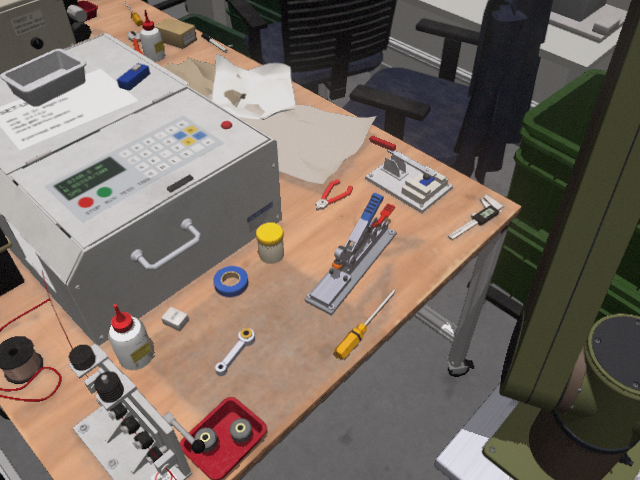

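View pics/top0.png

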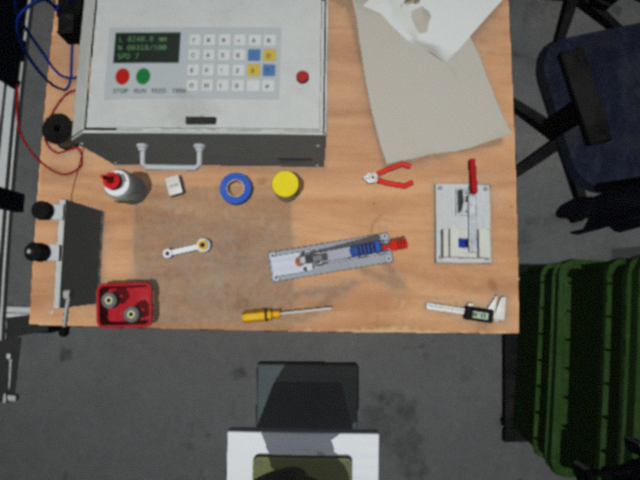

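Scene/top pictures: the pliers are at about (340,256) in top with the jaws pointing left (+y). The idler arm's eye is near (204,244) and its boss near (168,253). I'll enlarge crops.

```bash
cat > h.py <<'E'
import numpy as np, cv2
from bench import r
def _c(n):
    c=r.camera_info(n); f=240/np.tan(np.radians(c['vertical_fov']/2))
    return c,np.array([[f,0,c['cx']],[0,f,c['cy']],[0,0,1]]),np.array([c['k1'],0,0,0,0])
def back(n,uv,z):
    c,K,d=_c(n); p=cv2.undistortPoints(np.array([[uv]],float),K,d)[0,0]
    v=c['attitude']@np.array([p[0],-p[1],-1.]); return c['origin']+v*(z-c['origin'][2])/v[2]
def proj(n,P):
    c,K,d=_c(n); q=(np.atleast_2d(P)-c['origin'])@c['attitude']*[1,-1,-1]
    return cv2.projectPoints(q,np.zeros(3),np.zeros(3),K,d)[0][:,0]
def crop(n,u0,v0,w,h,s,out):
    im=r.get_image(n)[v0:v0+h,u0:u0+w,::-1]; cv2.imwrite(out,cv2.resize(im,None,fx=s,fy=s,interpolation=cv2.INTER_CUBIC))
E
python3 - <<'E'
from h import *
crop("top",155,220,260,70,3,"pics/t1.png")
a=cv2.imread("pics/t1.png")
crop("scene",205,185,200,185,4,"pics/s1.png")
E
```

```text
(no output)
```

View pics/t1.png

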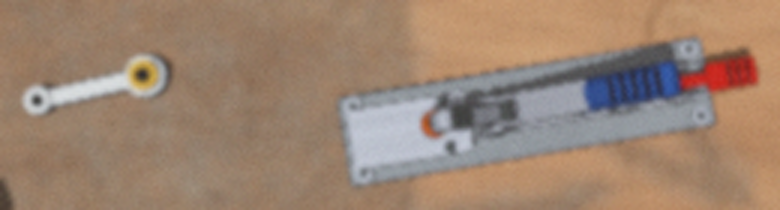

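View pics/s1.png

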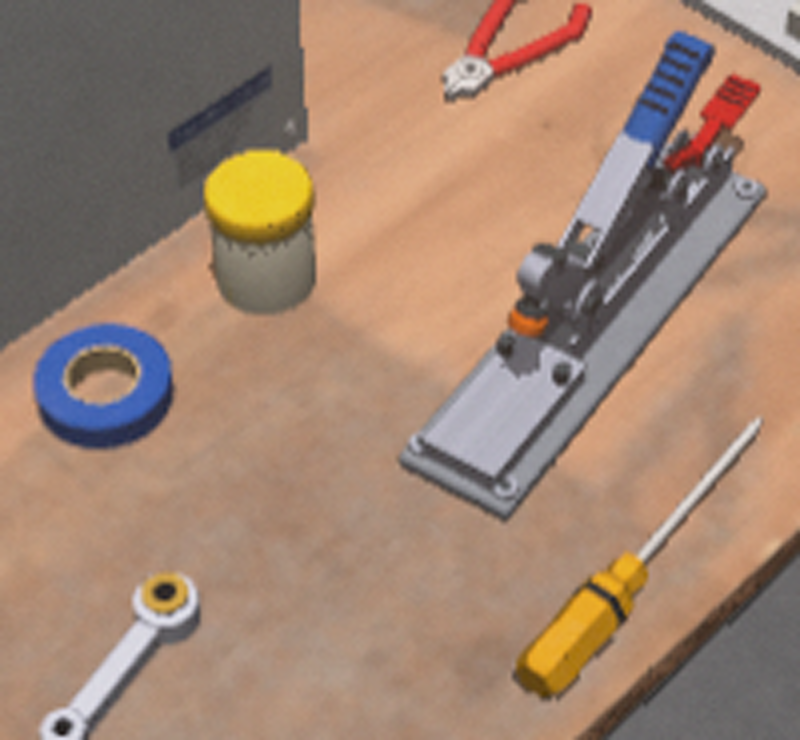

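Top crop: plate corners at about (342,98), (353,184), (703,38) and (714,124); bush at (145,74); boss at (37,100). Scene crop: plate corners at (401,460), (508,518) and (765,190); bush at (164,592); boss at (63,727).

```bash
python3 - <<'E'
from h import *
from scipy.optimize import least_squares
t=lambda x,y:(155+(x+.5)/3-.5,220+(y+.5)/3-.5)
s=lambda x,y:(205+(x+.5)/4-.5,185+(y+.5)/4-.5)
# plate corners local
L={'fl':(32,106),'fr':(-32,106),'bl':(32,-156),'br':(-32,-156)}
# facing +y(local) : +x local is right. world: +y ahead -> local x = world +x = image up
P=lambda a,b,x0,y0,th,z:np.array([x0+np.cos(th)*a-np.sin(th)*b,y0+np.sin(th)*a+np.cos(th)*b,z])
obs=[('top',t(342,98),(.032,.106)),('top',t(353,184),(-.032,.106)),('top',t(703,38),(.032,-.156)),('top',t(714,124),(-.032,-.156)),
('scene',s(401,457),(.032,.106)),('scene',s(508,514),(-.032,.106)),('scene',s(767,188),(-.032,-.156))]
for n,uv,l in obs: print(n,back(n,uv,.01).round(4))
def res(v,cams=('top','scene')):
    return np.concatenate([(proj(n,P(*l,*v,.01))[0]-uv) for n,uv,l in obs if n in cams])
for cams in (('top',),('scene',),('top','scene')):
    o=least_squares(res,[.45,-.05,0],args=(cams,)); print(cams,o.x[:2].round(4),np.degrees(o.x[2]),o.fun.round(1))
v=o.x
for nm,a,b,z in (('nest',0,.042,.024),('press',0,-.092,.127),('tab',0,-.165,.052)): print(nm,P(a,b,*v,z).round(4))
print('bush',back('top',t(145,74),.0225),back('scene',s(164,592),.0225))
print('boss',back('top',t(37,100),.016),back('scene',s(63,727),.016))
E
```

```text
top [0.5263 0.0777 0.01  ]
top [0.466  0.0686 0.01  ]
top [ 0.573  -0.1774  0.01  ]
top [ 0.512  -0.1854  0.01  ]
scene [0.5204 0.0829 0.01  ]
scene [0.4597 0.0717 0.01  ]
scene [ 0.5078 -0.1826  0.01  ]
('top',) [ 0.5149 -0.0295] 10.198482992848636 [-1.3 -0.6 -0.3  0.6 -0.  -0.5  1.6  0.5]
('scene',) [ 0.5102 -0.026 ] 10.990466452107233 [-0.8  0.1  0.4  0.4  0.5 -0.8]
('top', 'scene') [ 0.513  -0.0285] 10.635436855299153 [-1.9  0.6 -0.6  1.9 -0.7 -0.1  1.1  0.8 -1.2 -1.7 -0.2 -1.3  0.6 -1.8]
nest [0.5053 0.0128 0.024 ]
press [ 0.53   -0.1189  0.127 ]
tab [ 0.5435 -0.1906  0.052 ]
bush [0.54021528 0.21497767 0.0225    ] [0.53605315 0.21875576 0.0225    ]
boss [0.52102156 0.29273737 0.016     ] [0.51788044 0.29356276 0.016     ]
```

move_arm --series "85 21 -21 0 0;85 21 -21 0 0;85 21 -21 0 0;85 21 -21 0 0;85 21 -21 0 0;85 21 -21 0 0;85 21 -21 0 0;85 21 -21 0 0;85 21 -21 0 0;85 21 -21 0 0" --force 25

```text
time: 1.03
tool_pos: [0.3124, -0.2127, 0.2313]
tcp_rot: [[0.928, 0.372, 0.0], [0.372, -0.928, -0.0], [0.0, 0.0, -1.0]]
wrist_force: [0.9, -0.2, -0.3]
grip_width: 0.994
gripper_force: 0.0
```

move_arm --series "85 21 -21 0 0;85 21 -21 0 0;85 21 -21 0 0;85 21 -21 0 0;85 21 -21 0 0;85 21 -21 0 0;85 21 -21 0 0;85 21 -21 0 0;85 21 -21 0 0;85 21 -21 0 0"

```text
time: 1.87
tool_pos: [0.4291, 0.0606, 0.2313]
tcp_rot: [[0.928, 0.373, 0.0], [0.373, -0.928, -0.0], [-0.0, 0.0, -1.0]]
wrist_force: [1.2, 0.1, -0.3]
grip_width: 0.996
gripper_force: 0.0
```

move_arm --series "85 21 -21 0 0;85 21 -21 0 0;85 21 -21 0 0;85 21 -21 0 0;85 21 -21 0 0;85 21 -21 0 0;85 21 -21 0 0;85 21 -21 0 0;85 0 0 0 -6.8;85 0 0 0 -6.8"

```text
time: 2.7
tool_pos: [0.5332, 0.2525, 0.2309]
tcp_rot: [[0.782, 0.623, -0.011], [0.623, -0.782, 0.022], [0.005, -0.024, -1.0]]
wrist_force: [-0.4, -0.2, 0.1]
grip_width: 0.999
gripper_force: 0.0
```

move_arm --series "85 0 0 8 -6.8;85 0 0 8 -6.8;85 0 0 8 -6.8;85 0 0 8 -6.8;85 0 0 8 -6.8;85 0 0 8 -6.8;85 0 0 8 -6.8;85 0 0 8 -6.8;85 0 0 8 -6.8;85 0 0 8 -6.8"

```text
time: 3.53
tool_pos: [0.5315, 0.253, 0.1512]
tcp_rot: [[-0.284, 0.959, -0.011], [0.959, 0.284, 0.022], [0.024, -0.004, -1.0]]
wrist_force: [0.2, 0.2, -0.5]
grip_width: 0.996
gripper_force: 0.0
```

move_arm --series "85 0 0 0 0;85 0 0 0 0"

```text
time: 3.7
tool_pos: [0.5312, 0.2529, 0.1513]
tcp_rot: [[-0.275, 0.961, -0.012], [0.961, 0.275, 0.022], [0.024, -0.005, -1.0]]
wrist_force: [0.2, -0.1, 1.3]
grip_width: 0.995
gripper_force: 0.0
```

```bash
python3 - <<'E'
from h import *
s=r.sense(); print(s['q'].round(2),s['tool_pos'],s['tcp_rot'].round(4))
R=s['tcp_rot'];print('to grasp',R.T@(np.array([.524,.275,.1])-s['tool_pos'])*1000)
crop("top",140,190,160,110,5,"pics/t2.png")
crop("scene",185,290,100,100,6,"pics/s2.png")
E
```

```text
[24.68 23.55 -7.27 59.28  1.42 98.71] [0.53117122 0.2529008  0.1513051 ] [[-0.2751  0.9613 -0.012 ]
 [ 0.9611  0.2753  0.0219]
 [ 0.0243 -0.0055 -0.9997]]
to grasp [21.96509399 -0.52865751 51.85816687]
```

View pics/t2.png

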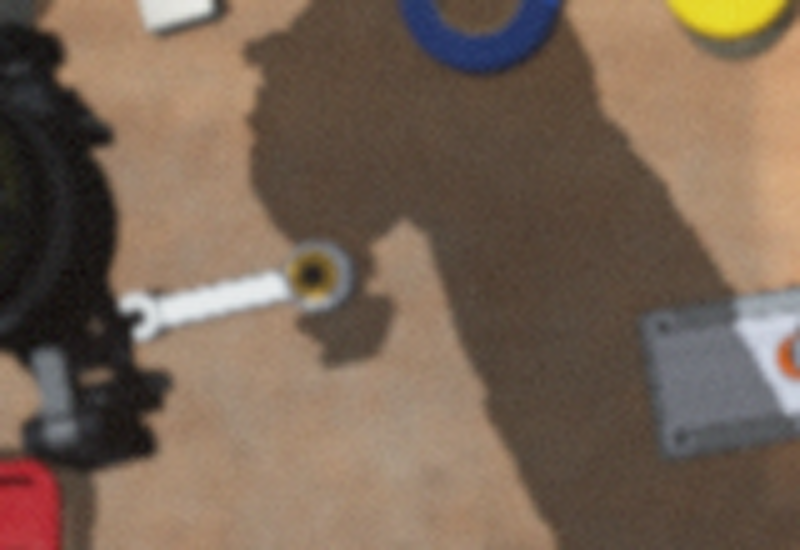

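The crop shows the eye at (318,275), clear of the hand, with the web running left beneath it. Alignment looks right, so I descend and grip.

move_arm --series "85 5 0 20 2;85 5 0 20 0;85 5 0 20 0;85 5 0 20 0;85 0 0 20 0;85 0 0 20 0;85 0 0 15 0;85 0 0 10 0;85 0 0 0 0;40 0 0 0 0" --force 25

```text
time: 4.63
tool_pos: [0.5253, 0.2758, 0.0076]
tcp_rot: [[-0.244, 0.97, -0.011], [0.97, 0.244, 0.022], [0.024, -0.005, -1.0]]
wrist_force: [-0.3, -0.8, -0.0]
grip_width: 0.878
gripper_force: 0.0
```

move_arm --series "5 0 0 0 0;5 0 0 0 0;5 0 0 0 0;5 0 0 0 0;5 0 0 0 0;5 0 0 0 0;5 0 0 0 0;5 0 0 0 0"

```text
time: 5.3
tool_pos: [0.5252, 0.2759, 0.0081]
tcp_rot: [[-0.244, 0.97, -0.01], [0.969, 0.244, 0.023], [0.025, -0.004, -1.0]]
wrist_force: [-2.3, -1.1, 5.9]
grip_width: 0.13
gripper_force: 25.9
```

move_arm --series "5 0 0 -15 0;5 0 0 -15 0;5 0 0 -15 0;5 -21 -11 0 0;5 -21 -11 0 0;5 -21 -11 0 0;5 -21 -11 0 0;5 -21 -11 0 0;5 -21 -11 0 0;5 -21 -11 0 3.5"

```text
time: 6.13
tool_pos: [0.4861, 0.1123, 0.0487]
tcp_rot: [[-0.184, 0.983, -0.011], [0.983, 0.184, 0.022], [0.024, -0.007, -1.0]]
wrist_force: [0.6, -0.6, -2.1]
grip_width: 0.129
gripper_force: 25.1
```

move_arm --series "5 0 0 0 0;5 0 0 0 0;5 0 0 0 0"

```text
time: 6.38
tool_pos: [0.4871, 0.1137, 0.049]
tcp_rot: [[-0.185, 0.983, -0.01], [0.982, 0.185, 0.023], [0.025, -0.006, -1.0]]
wrist_force: [-0.4, 0.2, -0.9]
grip_width: 0.134
gripper_force: 25.1
```

```bash
python3 - <<'E'
from h import *
s=r.sense(); print(s['tool_pos'],s['wrist_force'],s['tcp_rot'].round(4))
crop("top",210,220,120,75,6,"pics/t3.png")
crop("scene",290,210,110,110,5,"pics/s3.png")
a=cv2.imread("pics/t3.png");b=cv2.imread("pics/s3.png")
b=cv2.resize(b,(450,450)) if 0 else b
w=np.zeros((1000,720,3),np.uint8);w[:450]=a;w[450:,:550]=b;cv2.imwrite("pics/c3.png",w[:,:])
E
```

```text
[0.48713935 0.11365125 0.04902736] [-0.39209737  0.22582073 -0.91708021] [[-0.1848  0.9827 -0.0102]
 [ 0.9825  0.185   0.0231]
 [ 0.0245 -0.0057 -0.9997]]
```

View pics/t3.png

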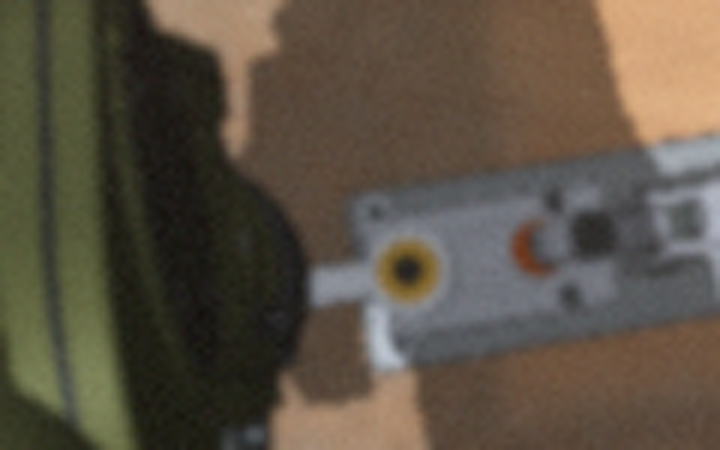

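View pics/s3.png

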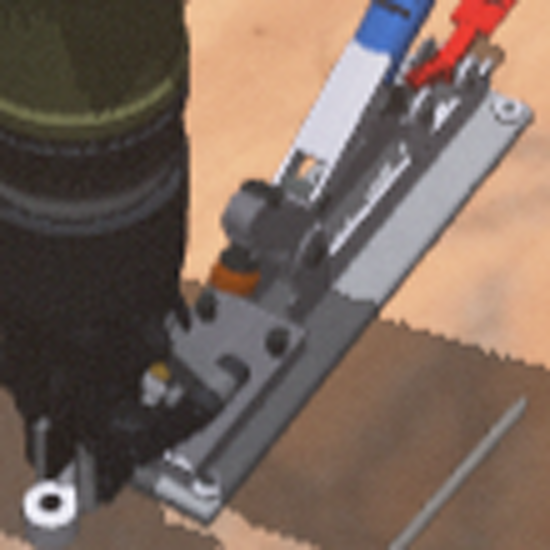

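Top crop: bush at (408,270), pin tops at (553,200) and (571,295). Scene crop: pin tops at (207,303) and (280,342), bush at (158,372).

```bash
python3 - <<'E'
from h import *
t=lambda x,y:(210+(x+.5)/6-.5,220+(y+.5)/6-.5)
s=lambda x,y:(290+(x+.5)/5-.5,210+(y+.5)/5-.5)
for n,f,p1,p2,b in (('top',t,(553,200),(571,295),(408,270)),('scene',s,(207,303),(280,342),(158,370))):
    A=back(n,f(*p1),.035);B=back(n,f(*p2),.035);C=back(n,f(*b),.063)
    x=(A-B)[:2];print(n,A,B,'sep',np.linalg.norm(x),'ang',np.degrees(np.arctan2(x[1],x[0])),'bush',C)
    th=np.radians(10.6);ey=np.array([-np.sin(th),np.cos(th)]);ex=np.array([np.cos(th),np.sin(th)])
    nest=((A+B)/2)[:2]+.0095*ey
    print(' nest',nest,'eye rel nest local x,y mm',(C[:2]-nest)@ex*1e3,(C[:2]-nest)@ey*1e3)
E
```

```text
top [0.52491612 0.00695466 0.035     ] [4.92421790e-01 2.03107038e-04 3.50000000e-02] sep 0.03318832578044208 ang 11.737691728158435 bush [0.49936018 0.05404418 0.063     ]
 nest [0.50692142 0.01291677] eye rel nest local x,y mm 0.13323584735451266 41.816483893556814
scene [0.51970559 0.01049673 0.035     ] [0.48557767 0.00524135 0.035     ] sep 0.03453019098465978 ang 8.754247352556245 bush [0.4941012  0.06463671 0.063     ]
 nest [0.50089409 0.01720693] eye rel nest local x,y mm 2.047797226630636 47.8699757272134
```

move_arm --series "5 0 0 5 0;5 0 0 5 0;5 0 0 4 0;5 0 0 1 0;5 0 0 1 0;5 0 0 0 0;5 0 0 0 0"

```text
time: 7.07
tool_pos: [0.4867, 0.1138, 0.0331]
tcp_rot: [[-0.185, 0.983, -0.011], [0.982, 0.185, 0.023], [0.024, -0.006, -1.0]]
wrist_force: [-0.5, -0.6, -1.9]
grip_width: 0.124
gripper_force: 25.1
```

move_arm --series "5 0 0 0.5 0;5 0 0 0 0;5 0 0 0 0"

```text
time: 7.32
tool_pos: [0.4868, 0.1138, 0.0328]
tcp_rot: [[-0.185, 0.983, -0.01], [0.983, 0.185, 0.023], [0.024, -0.006, -1.0]]
wrist_force: [-0.9, -0.4, -2.3]
grip_width: 0.126
gripper_force: 25.1
```

move_arm --series "5 0 0 0.5 0;5 0 0 0 0;5 0 0 0 0"

```text
time: 7.57
tool_pos: [0.4868, 0.1138, 0.0323]
tcp_rot: [[-0.185, 0.983, -0.01], [0.983, 0.185, 0.023], [0.024, -0.006, -1.0]]
wrist_force: [-0.8, 0.8, -1.1]
grip_width: 0.127
gripper_force: 25.1
```

move_arm --series "5 0 0 0.5 0;5 0 0 0 0;5 -6 0 0 0;5 -8 0 0 0;5 -8 0 0 0;5 -8 0 0 0;5 -6 0 0 0;5 0 0 0 0;5 0 0 0 0"

```text
time: 8.32
tool_pos: [0.4948, 0.0782, 0.032]
tcp_rot: [[-0.184, 0.983, -0.008], [0.983, 0.184, 0.024], [0.025, -0.003, -1.0]]
wrist_force: [-0.7, 3.1, 7.6]
grip_width: 0.127
gripper_force: 26.1
```

```bash
python3 - <<'E'
from h import *
s=r.sense(); print(s['tool_pos'],s['wrist_force'],s['tcp_rot'].round(4))
crop("top",260,225,80,60,10,"pics/t4.png")
E
```

```text
[0.49479194 0.07821114 0.03195302] [-0.68082786  3.1395183   7.57784341] [[-0.1837  0.9829 -0.0078]
 [ 0.9826  0.1839  0.0245]
 [ 0.0255 -0.0032 -0.9997]]
```

View pics/t4.png

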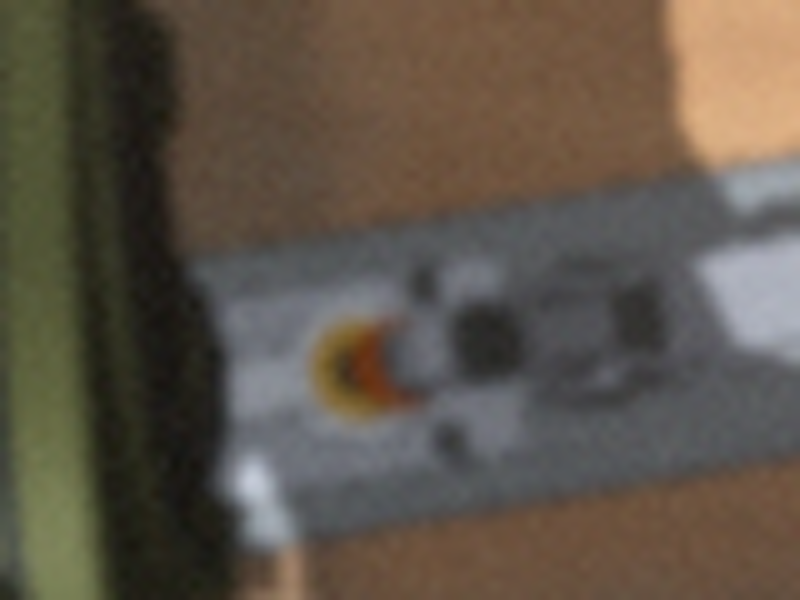

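The crop shows the bush at about (362,367), with the pins at (424,282) and (452,440). It is roughly centred and about 6 mm short.

move_arm --series "5 0 0 -0.4 0;5 -2 0 0 0;5 -1.5 0 0 0;5 0 0 0 0;5 0 0 0 0"

```text
time: 8.78
tool_pos: [0.495, 0.0756, 0.032]
tcp_rot: [[-0.185, 0.983, -0.009], [0.982, 0.185, 0.025], [0.027, -0.004, -1.0]]
wrist_force: [-0.6, 5.4, 7.9]
grip_width: 0.124
gripper_force: 26.0
```

move_arm --series "5 -1 0 0 0;5 0 0 0 0;5 0 0 0 0"

```text
time: 9.03
tool_pos: [0.4952, 0.0749, 0.032]
tcp_rot: [[-0.185, 0.983, -0.009], [0.982, 0.185, 0.026], [0.027, -0.004, -1.0]]
wrist_force: [-0.7, 5.9, 7.8]
grip_width: 0.131
gripper_force: 26.0
```

move_arm --series "5 -0.5 0 0 0;5 0 0 0 0;5 0 0 0 0"

```text
time: 9.28
tool_pos: [0.4952, 0.0745, 0.032]
tcp_rot: [[-0.185, 0.983, -0.009], [0.982, 0.185, 0.026], [0.027, -0.004, -1.0]]
wrist_force: [-0.7, 6.1, 7.9]
grip_width: 0.127
gripper_force: 26.1
```

move_arm --series "5 0 0 -0.6 0;5 0 0 0 0;5 0 0 0 0"

```text
time: 9.53
tool_pos: [0.4949, 0.0731, 0.032]
tcp_rot: [[-0.184, 0.983, -0.009], [0.983, 0.184, 0.022], [0.024, -0.005, -1.0]]
wrist_force: [0.4, 2.6, 5.2]
grip_width: 0.131
gripper_force: 25.9
```

move_arm --series "5 -0.7 0 0 0;5 0 0 0 0;5 0 0 0 0"

```text
time: 9.78
tool_pos: [0.4948, 0.0731, 0.032]
tcp_rot: [[-0.185, 0.983, -0.01], [0.982, 0.185, 0.024], [0.025, -0.005, -1.0]]
wrist_force: [-0.6, 4.3, 5.6]
grip_width: 0.128
gripper_force: 25.9
```

move_arm --series "5 -0.7 0 0 0;5 0 0 0 0;5 0 0 0 0"

```text
time: 10.03
tool_pos: [0.4949, 0.0727, 0.032]
tcp_rot: [[-0.185, 0.983, -0.01], [0.982, 0.185, 0.025], [0.026, -0.005, -1.0]]
wrist_force: [-1.3, 4.9, 5.3]
grip_width: 0.129
gripper_force: 25.9
```

move_arm --series "5 0 0 -0.5 0;5 -0.8 0 0 0;5 0 0 0 0;5 0 0 0 0"

```text
time: 10.37
tool_pos: [0.4947, 0.0724, 0.0321]
tcp_rot: [[-0.185, 0.983, -0.011], [0.982, 0.185, 0.026], [0.027, -0.006, -1.0]]
wrist_force: [0.4, 7.1, 2.8]
grip_width: 0.127
gripper_force: 25.5
```

move_arm --series "5 -0.8 0 0 0;5 0 0 0 0;5 0 0 0 0"

```text
time: 10.62
tool_pos: [0.4947, 0.0724, 0.0321]
tcp_rot: [[-0.186, 0.983, -0.011], [0.982, 0.186, 0.027], [0.029, -0.006, -1.0]]
wrist_force: [-0.6, 8.6, 2.6]
grip_width: 0.124
gripper_force: 25.5
```

move_arm --series "5 -0.8 0 0 0;5 0 0 0 0;5 0 0 0 0"

```text
time: 10.87
tool_pos: [0.4948, 0.0723, 0.0321]
tcp_rot: [[-0.186, 0.982, -0.011], [0.982, 0.186, 0.029], [0.03, -0.006, -1.0]]
wrist_force: [-0.8, 10.0, 3.7]
grip_width: 0.128
gripper_force: 25.4
```

move_arm --series "5 1.5 0 0 0;5 0 0 0 0;12 0 0 0 0;14 0 0 0 0;16 0 0 0 0;20 0 0 0 0;25 0 0 0 0;30 0 0 0 0;40 0 0 0 0;40 0 0 0 0"

```text
time: 11.7
tool_pos: [0.4947, 0.0711, 0.0321]
tcp_rot: [[-0.184, 0.983, -0.011], [0.983, 0.185, 0.022], [0.024, -0.006, -1.0]]
wrist_force: [0.4, -0.4, 1.3]
grip_width: 0.466
gripper_force: 0.0
```

move_arm --series "40 0 0 -10 0;40 0 0 -20 0;40 20 0 -20 0;20 30 0 -20 0;0 40 0 0 0;0 40 0 0 0;0 40 0 0 0;0 0 0 0 0;0 0 0 0 0"

```text
time: 12.45
tool_pos: [0.4637, 0.2385, 0.1063]
tcp_rot: [[-0.189, 0.982, -0.01], [0.982, 0.189, 0.022], [0.024, -0.005, -1.0]]
wrist_force: [0.8, -0.1, 0.2]
grip_width: 0.003
gripper_force: 0.0
```

```bash
python3 - <<'E'
from h import *
s=r.sense(); print(s['tool_pos'],s['wrist_force'],s['grip_width'],s['q'].round(2),s['tcp_rot'].round(4))
crop("top",230,225,80,60,10,"pics/t5.png")
E
```

```text
[0.46365397 0.23853992 0.10631867] [ 0.84332597 -0.11539763  0.21510219] 0.0026257779241222593 [ 26.36  19.44 -21.24  49.26   1.4  105.47] [[-0.1889  0.982  -0.0099]
 [ 0.9817  0.1891  0.0224]
 [ 0.0238 -0.0055 -0.9997]]
```

View pics/t5.png

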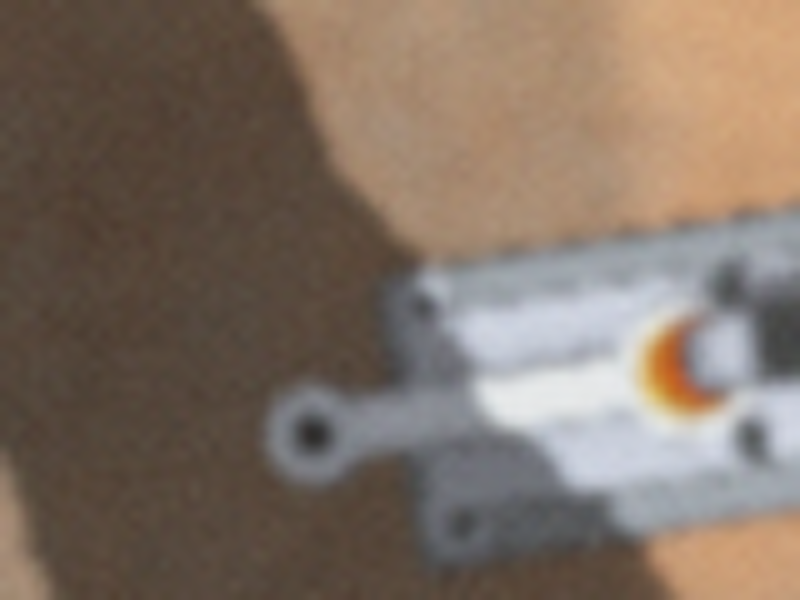

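The arm is seated: the eye nests against pins at (730,283) and (752,438). Next, the handle.

move_arm --series "0 0 0 -25 0;0 0 0 -25 0;0 0 0 -25 0;0 -30 0 0 0;0 -30 0 0 0;0 -30 0 0 0;0 -30 0 0 0;0 -30 0 0 0;0 -30 0 0 0;0 -30 0 0 0"

```text
time: 13.33
tool_pos: [0.5029, 0.0253, 0.1759]
tcp_rot: [[-0.182, 0.983, -0.011], [0.983, 0.182, 0.022], [0.024, -0.007, -1.0]]
wrist_force: [1.2, 0.7, -0.3]
grip_width: 0.002
gripper_force: 0.0
```

move_arm --series "0 -30 0 0 0;0 -30 0 0 0;0 -30 0 0 0;0 -30 0 0 0;0 -31 -2 0 0;0 0 0 0 0;0 0 0 0 0"

```text
time: 13.92
tool_pos: [0.5285, -0.123, 0.172]
tcp_rot: [[-0.179, 0.984, -0.012], [0.984, 0.179, 0.023], [0.024, -0.007, -1.0]]
wrist_force: [-0.6, 0.1, -1.0]
grip_width: 0.001
gripper_force: 0.0
```

```bash
python3 - <<'E'
from h import *
s=r.sense(); print(s['tool_pos'],s['wrist_force'],s['tcp_rot'].round(4))
print(s['tcp_rot'].T@(np.array([.5304,-.1188,.130])-s['tool_pos'])*1000)
crop("scene",300,150,130,140,4,"pics/s6.png")
E
```

```text
[ 0.52847126 -0.12298013  0.17203205] [-0.59957104  0.09593938 -1.03030838] [[-0.179   0.9838 -0.0116]
 [ 0.9835  0.1793  0.0228]
 [ 0.0245 -0.0073 -0.9997]]
[ 2.73792672  2.95322898 42.09119664]
```

View pics/s6.png

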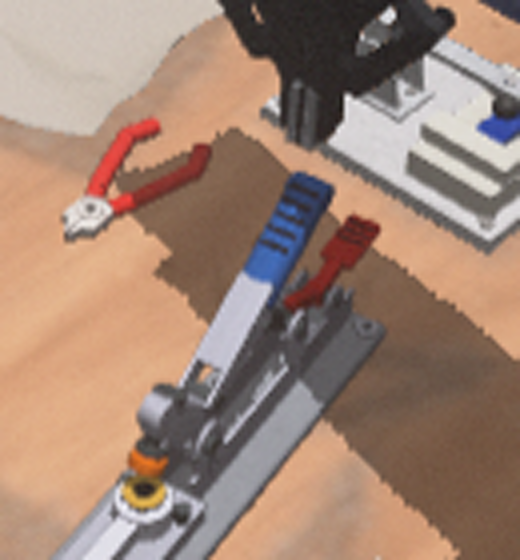

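Fingers are above the blue grip, and the eye sits beneath the orange tip. Descending onto the handle.

move_arm --series "0 2 1.5 15 0;0 1 1.5 15 0;0 0 0 8 0;0 0 0 4 0;0 0 0 2 0;0 0 0 2 0;0 0 0 0 0"

```text
time: 14.55
tool_pos: [0.5307, -0.1151, 0.1268]
tcp_rot: [[-0.185, 0.983, -0.012], [0.982, 0.185, 0.023], [0.025, -0.007, -1.0]]
wrist_force: [-2.8, 0.9, 3.0]
grip_width: 0.002
gripper_force: 1.6
```

move_arm --series "0 -0.3 0 2 0;0 -0.3 0 2 0;0 -0.3 0 2 0;0 -0.3 0 2 0;0 0 0 0 0"

```text
time: 14.97
tool_pos: [0.5313, -0.1165, 0.1181]
tcp_rot: [[-0.185, 0.983, -0.011], [0.983, 0.185, 0.023], [0.024, -0.007, -1.0]]
wrist_force: [-2.4, 0.6, 3.0]
grip_width: 0.002
gripper_force: 1.7
```

move_arm --series "0 -0.3 0 2 0;0 -0.3 0 2 0;0 -0.3 0 2 0;0 0 0 0 0"

```text
time: 15.3
tool_pos: [0.5318, -0.1172, 0.112]
tcp_rot: [[-0.185, 0.983, -0.011], [0.983, 0.185, 0.023], [0.024, -0.006, -1.0]]
wrist_force: [-2.4, 0.4, 2.3]
grip_width: -0.001
gripper_force: 1.5
```

move_arm --series "0 -0.3 0 1.5 0;0 -0.3 0 1.5 0;0 -0.3 0 1.5 0;0 0 0 0 0"

```text
time: 15.63
tool_pos: [0.5321, -0.1178, 0.1082]
tcp_rot: [[-0.185, 0.983, -0.01], [0.982, 0.185, 0.023], [0.024, -0.005, -1.0]]
wrist_force: [-4.0, 3.2, 6.4]
grip_width: 0.001
gripper_force: 3.6
```

move_arm --series "0 -0.3 0 2 0;0 -0.3 0 2 0;0 0 0 0 0"

```text
time: 15.88
tool_pos: [0.5322, -0.1183, 0.1047]
tcp_rot: [[-0.185, 0.983, -0.009], [0.982, 0.185, 0.023], [0.024, -0.005, -1.0]]
wrist_force: [-4.4, 1.7, 10.4]
grip_width: -0.002
gripper_force: 5.1
```

move_arm --series "0 -0.3 0 2 0;0 -0.3 0 2 0;0 0 0 0 0"

```text
time: 16.13
tool_pos: [0.5322, -0.1188, 0.1005]
tcp_rot: [[-0.185, 0.983, -0.009], [0.982, 0.185, 0.023], [0.024, -0.005, -1.0]]
wrist_force: [-3.9, 3.3, 7.4]
grip_width: 0.002
gripper_force: 4.2
```

move_arm --series "0 -0.3 0 2 0;0 -0.3 0 2 0;0 0 0 0 0"

```text
time: 16.38
tool_pos: [0.5323, -0.1192, 0.0962]
tcp_rot: [[-0.185, 0.983, -0.01], [0.982, 0.185, 0.023], [0.025, -0.005, -1.0]]
wrist_force: [-2.9, 3.5, 4.8]
grip_width: -0.002
gripper_force: 3.1
```

move_arm --series "0 -0.3 0 2 0;0 -0.3 0 2 0;0 -0.3 0 2 0;0 0 0 0 0"

```text
time: 16.72
tool_pos: [0.5325, -0.1202, 0.0896]
tcp_rot: [[-0.185, 0.983, -0.01], [0.982, 0.185, 0.023], [0.024, -0.006, -1.0]]
wrist_force: [-1.8, 1.7, 2.4]
grip_width: -0.002
gripper_force: 1.4
```

move_arm --series "0 -0.3 0 2 0;0 -0.3 0 2 0;0 0 0 0 0"

```text
time: 16.97
tool_pos: [0.5328, -0.1214, 0.0855]
tcp_rot: [[-0.185, 0.983, -0.01], [0.983, 0.185, 0.021], [0.023, -0.005, -1.0]]
wrist_force: [0.9, 1.3, 0.5]
grip_width: -0.0
gripper_force: 0.3
```

move_arm --series "0 -0.3 0 2 0;0 -0.3 0 1.5 0;0 0 0 0 0"

```text
time: 17.22
tool_pos: [0.5322, -0.1216, 0.0819]
tcp_rot: [[-0.184, 0.983, -0.011], [0.983, 0.185, 0.022], [0.024, -0.007, -1.0]]
wrist_force: [-0.6, -0.3, -0.1]
grip_width: 0.001
gripper_force: 0.0
```

move_arm --series "0 0 0 1.5 0;0 0 0 0 0;0 0 0 0 0"

```text
time: 17.47
tool_pos: [0.5322, -0.1213, 0.0808]
tcp_rot: [[-0.185, 0.983, -0.011], [0.983, 0.185, 0.022], [0.024, -0.006, -1.0]]
wrist_force: [0.2, 0.8, 0.1]
grip_width: 0.001
gripper_force: 0.0
```

move_arm --series "0 0 0 1.5 0;0 0 0 1 0;0 0 0 0 0"

```text
time: 17.72
tool_pos: [0.532, -0.1212, 0.0782]
tcp_rot: [[-0.185, 0.983, -0.011], [0.983, 0.185, 0.023], [0.024, -0.006, -1.0]]
wrist_force: [0.7, 0.6, 0.6]
grip_width: -0.004
gripper_force: 0.0
```

move_arm --series "0 0 0 1 0;0 0 0 0 0;0 0 0 0 0"

```text
time: 17.97
tool_pos: [0.5322, -0.1212, 0.0777]
tcp_rot: [[-0.185, 0.983, -0.01], [0.983, 0.185, 0.022], [0.024, -0.006, -1.0]]
wrist_force: [-1.4, -0.3, 3.0]
grip_width: -0.001
gripper_force: 1.6
```

move_arm --series "0 0 0 -10 0;0 0 0 -20 0;0 0 0 -25 0;0 -25 0 0 0;0 -25 0 0 0;0 -25 -1 0 0;0 0 0 0 0;0 0 0 0 0;0 0 0 0 0"

```text
time: 18.72
tool_pos: [0.5454, -0.1961, 0.1307]
tcp_rot: [[-0.184, 0.983, -0.011], [0.983, 0.185, 0.023], [0.025, -0.006, -1.0]]
wrist_force: [-0.2, -0.7, 0.3]
grip_width: -0.001
gripper_force: 0.0
```

```bash
cat > chk.py <<'E'
from h import *
o=np.array([.5136,-.0283]);dp=np.array([-.184,.983])
im=r.get_image("top");
def blob(im,u0,v0,u1,v1,f):
    c=im[v0:v1,u0:u1].astype(int); m=f(c[...,0],c[...,1],c[...,2]); y,x=np.nonzero(m); return (len(x),x.mean()+u0,y.mean()+v0,x.min()+u0,x.max()+u0) if len(x) else 0
blue=lambda R,G,B:(B>R+40)&(B>G+25); brass=lambda R,G,B:(R>B+60)&(R>120)
print('top blue',blob(im,310,215,420,280,blue)); s=r.get_image("scene"); print('scene blue',blob(s,330,170,400,280,blue))
for z,y in ((.127,-.092),(.078,-.098)):
    p=[*(o+y*dp),z]; print(z,proj('scene',p),proj('top',p))
q=r.sense();print(q['tool_pos'],q['wrist_force'])
print('to tab',q['tcp_rot'].T@(np.array([.5451,-.1964,.055])-q['tool_pos'])*1000)
E
python3 chk.py; python3 - <<'E'
import cv2,numpy as np
c=cv2.imread('pics/scene0.png')[170:280,330:400,::-1].astype(int);R,G,B=c[...,0],c[...,1],c[...,2]
y,x=np.nonzero((B>R+40)&(B>G+25));print('open ref scene',len(x),x.mean()+330,y.mean()+170)
E
```

```text
top blue (319, np.float64(363.9498432601881), np.float64(249.61755485893417), np.int64(349), np.int64(379))
scene blue (170, np.float64(370.78823529411767), np.float64(222.76470588235293), np.int64(361), np.int64(381))
0.127 [[372.57132665 201.16018062]] [[368.01581257 248.34558663]]
0.078 [[372.51730884 217.14659646]] [[368.01361832 249.39807569]]
[ 0.54527804 -0.19546531  0.1306255 ] [ 1.35862644 -0.13171614 -0.12333879]
to tab [-2.75175882  0.1491483  75.58125962]
open ref scene 228 371.1973684210526 207.55701754385964
```

Handle is locked: blue blob moved 15 px down, as expected. Now the release lever.

move_arm --series "0 -2 0 20 0;0 -1 0 20 0;0 0 0 20 0;0 0 0 10 0;0 0 0 4 0;0 0 0 2 0;0 0 0 0 0"

```text
time: 19.4
tool_pos: [0.5457, -0.1973, 0.0549]
tcp_rot: [[-0.185, 0.983, -0.01], [0.982, 0.185, 0.022], [0.024, -0.006, -1.0]]
wrist_force: [0.1, -0.4, -0.3]
grip_width: -0.001
gripper_force: 0.0
```

move_arm --series "0 0 0 2 0;0 0 0 2 0;0 0 0 2 0;0 0 0 0 0"

```text
time: 19.73
tool_pos: [0.5467, -0.1984, 0.0496]
tcp_rot: [[-0.184, 0.983, -0.008], [0.983, 0.185, 0.02], [0.021, -0.004, -1.0]]
wrist_force: [1.0, -1.6, 3.8]
grip_width: 0.002
gripper_force: 2.0
```

move_arm --series "0 0 0 2 0;0 0 0 1 0;0 0 0 0 0"

```text
time: 19.98
tool_pos: [0.5468, -0.1989, 0.0468]
tcp_rot: [[-0.184, 0.983, -0.007], [0.983, 0.184, 0.02], [0.021, -0.004, -1.0]]
wrist_force: [0.3, -2.4, 5.8]
grip_width: 0.002
gripper_force: 2.8
```

move_arm --series "0 0 0 1.5 0;0 0 0 1.5 0;0 0 0 0 0"

```text
time: 20.23
tool_pos: [0.5468, -0.1992, 0.0438]
tcp_rot: [[-0.184, 0.983, -0.007], [0.983, 0.184, 0.019], [0.02, -0.004, -1.0]]
wrist_force: [0.1, -4.7, 5.9]
grip_width: -0.003
gripper_force: 3.0
```

move_arm --series "0 0 0 1.5 0;0 0 0 1.5 0;0 0 0 0 0"

```text
time: 20.48
tool_pos: [0.5469, -0.1994, 0.0408]
tcp_rot: [[-0.184, 0.983, -0.007], [0.983, 0.184, 0.018], [0.019, -0.004, -1.0]]
wrist_force: [0.7, -4.4, 6.1]
grip_width: 0.003
gripper_force: 3.3
```

move_arm --series "0 0 0 1.5 0;0 0 0 0 0;0 0 0 0 0"

```text
time: 20.73
tool_pos: [0.5469, -0.1994, 0.0395]
tcp_rot: [[-0.184, 0.983, -0.007], [0.983, 0.184, 0.018], [0.019, -0.004, -1.0]]
wrist_force: [-0.2, -4.9, 6.9]
grip_width: 0.0
gripper_force: 3.5
```

```bash
python3 chk.py
```

```text
top blue (352, np.float64(364.9801136363636), np.float64(248.67897727272728), np.int64(349), np.int64(381))
scene blue (258, np.float64(371.3953488372093), np.float64(208.59302325581396), np.int64(361), np.int64(382))
0.127 [[372.57132665 201.16018062]] [[368.01581257 248.34558663]]
0.078 [[372.51730884 217.14659646]] [[368.01361832 249.39807569]]
[ 0.54692983 -0.19937358  0.03954026] [-0.13162272 -4.16350252  6.35355371]
to tab [  3.55585757  -1.30533304 -15.38980049]
```

The handle has sprung open (blue blob back at its open position). Backing off.

move_arm --series "0 0 0 -5 0;0 -2 0 -10 0;0 -4 0 -20 0;0 -5 0 -25 0;0 -5 0 -30 0;0 0 0 -30 0;0 -20 -30 0 0;0 -20 -30 0 0;0 0 0 0 0;0 0 0 0 0"

```text
time: 21.67
tool_pos: [0.496, -0.2661, 0.1572]
tcp_rot: [[-0.182, 0.983, -0.012], [0.983, 0.182, 0.025], [0.026, -0.007, -1.0]]
wrist_force: [0.1, -0.2, -0.1]
grip_width: 0.005
gripper_force: 0.0
```

```bash
python3 chk.py; python3 - <<'E'
from h import *
im=r.get_image("top").astype(int); ref=cv2.imread("pics/t5.png")  # seated reference, 10x crop at 230,225
small=cv2.resize(ref,(80,60),interpolation=cv2.INTER_AREA)[:,:,::-1]
now=im[225:285,230:310].astype(np.uint8)
def ctr(c):
    # boss dark hole: darkest-weighted centroid near (31,43)
    g=cv2.cvtColor(np.ascontiguousarray(c),cv2.COLOR_RGB2GRAY)[39:48,26:37].astype(float);w=np.clip(np.median(g)-g,0,None)**2
    y,x=np.mgrid[39:48,26:37];return (x*w).sum()/w.sum(),(y*w).sum()/w.sum()
print('boss hole before/after',ctr(small),ctr(now))
# tip & brass blob in scene
s=r.get_image("scene").astype(int)
c=s[255:290,315:355];m=(c[...,0]>c[...,2]+50)&(c[...,1]>c[...,2]+25);y,x=np.nonzero(m);print('brass scene',len(x),x.mean()+315,y.mean()+255)
o=np.array([.5136,-.0283]);dp=np.array([-.184,.983])
for h in (.018,.0225):print(h,proj('scene',[*(o+.042*dp),.024+h]))
crop("scene",315,245,50,50,10,"pics/s9.png")
b=cv2.imread("pics/s6.png");c=cv2.resize(b,(130,140),interpolation=cv2.INTER_AREA)[105:140,15:55,::-1].astype(int);m=(c[...,0]>c[...,2]+50)&(c[...,1]>c[...,2]+25);y,x=np.nonzero(m);print('brass before',len(x),x.mean()+315,y.mean()+255)
E
```

```text
top blue (328, np.float64(365.3140243902439), np.float64(248.5579268292683), np.int64(349), np.int64(381))
scene blue (238, np.float64(371.2773109243698), np.float64(207.57563025210084), np.int64(361), np.int64(382))
0.127 [[372.57132665 201.16018062]] [[368.01581257 248.34558663]]
0.078 [[372.51730884 217.14659646]] [[368.01361832 249.39807569]]
[ 0.49760891 -0.26527055  0.15692702] [ 0.56220093 -0.17994084 -0.55152651]
to tab [ 56.28038692  60.04182351 103.02995601]
boss hole before/after (np.float64(30.285993208828522), np.float64(43.35857385398981)) (np.float64(30.92078809416292), np.float64(43.067058684939035))
brass scene 470 325.3829787234043 266.2617021276596
0.018 [[335.3283831  272.32316215]]
0.0225 [[335.36922362 270.8214264 ]]
brass before 476 325.4852941176471 266.21638655462186
```

```bash
python3 - <<'E'
from h import *
b=cv2.resize(cv2.imread("pics/s6.png"),(130,140),interpolation=cv2.INTER_AREA)[:,:,::-1].astype(int) # at 300,150
n=np.mean([r.get_image("scene").astype(float) for _ in range(4)],0)[150:290,300:430]
for nm,c in (('before',b),('after',n)):
    p=c[115:132,26:46]; w=np.clip(p[...,0]-p[...,2]-50,0,None)*(p[...,1]>.6*p[...,0])
    y,x=np.mgrid[115:132,26:46]; print(nm,w.sum(),(x*w).sum()/w.sum()+300,(y*w).sum()/w.sum()+150)
    print((p[:,8:12,0]-p[:,8:12,2]).mean(1).round())
    q=c[105:140,20:60]; 
E
```

```text
before 4004 333.31868131868134 271.6236263736264
[181. 168. 145. 110.  73.  50.  17.  14.  28.  89. 138. 120.  25.  -6.
  -8.  -6.  -1.]
after 3783.0 333.2034099920698 272.3360428231562
[183. 166. 145.  83.  28.  63.  60.  21.  15.  14.  70. 129. 128.  34.
  -7.  -6.  -1.]
```

```bash
python3 -c "
from bench import r
print(r.close_job())"
```

```text
the job is handed in; nothing more can be done
None
```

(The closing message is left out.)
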